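Build up the two-tier condiment stand

TASK

Build up the condiment stand: on the board with the two cork pads, stand the white-lidded jar on the left pad and the squat red-lidded jar on the right pad (left and right as you stand at the worktop), then set the legged upper tier over them with all four legs fully down in the board's corner sockets. Then stand the salt shaker on the tier's pad above the white-lidded jar and the black-capped spice pot on the pad above the red-lidded jar, each upright and centred on its pad. Leave the jam jar, the tin can and the amber glass where they stand.

Things in the scene. Friction and masses are not known exactly. Their poses are not given: they have to be found in the camera images.
- base_board: fixed lower board, pale wood, 120 (x) by 216 (y), 16 mm thick. Origin: centre of underside, z up, +y to the robot's left (within 0.2 rad). Flush round cork pads, 64 mm across, at (x, y) = (0, +50) left and (0, -50) right. Four round sockets, 18 mm diameter, chamfered, 10 mm deep (floor 6 mm above the underside), at (+-48, +-96).
- upper_tier: loose upper tier, 0.35 kg: pale board 120 (x) by 216 (y), top at 114 mm, on 4 steel legs 12 mm thick, 102 long, at (+-48, +-96), to fit the sockets. Origin: mid-feet, at their ends; +y left (within 0.2 rad). Flush cork pads, 52 mm, at (0, +-50). Dark carrying bar in the middle, 76 long (x), 14 thick (y), z 139 to 153: lift here. Seated: origin 6 mm, top 120 mm above the lower board's underside.
- dark_jar: white-lidded jar with pale green contents, round, 62 mm wide, 85 mm high, 0.29 kg. Origin: centre of its underside, z up. Like the other condiments it starts in a row behind the stand, where a wall cabinet hangs overhead: from x = 0.60 on its underside is 0.62 m above the worktop, so lift low there and draw things toward the robot before lifting high.
- mustard_jar: squat jar with red lid and yellow contents, rounded square with sides along its x and y (60 mm wide across the sides), 80 mm high, 0.23 kg, the lowest of the jars. Starts with its x within 0.3 rad of the robot's. Origin: centre of its underside, z up.
- salt_shaker: salt shaker with grey domed cap, round, 44 mm wide up to 74 mm height, 90 mm high in all, 0.12 kg. Origin: centre of its underside, z up.
- spice_pot_d: slim round spice pot with black cap, 40 mm wide, 102 mm high, 0.11 kg. Origin: centre of its underside, z up.
- jam_jar: bystander: jam jar with red contents and pale lid, 69 mm wide, 99 mm high, loose in the same row as the four condiments. Origin: centre of its underside.
- coffee_tin: bystander: closed food tin can, 75 mm wide, 110 mm high, loose, behind the work. Origin: centre of its underside.
- amber_glass: bystander: amber drinking glass, 79 mm wide, 97 mm high, loose, behind the work. Origin: centre of its underside.

How it is judged:
By the outcome, as a careful person would: the job done as asked, in the order asked, and still so for the second after the job is handed in, with the robot touching nothing.
It also fails if it takes over 144 s, if anything falls off the work surface, if the arm or the gripper's body presses on something with over 40 N, if the wrist force passes 120 N, or if a joint passes its speed limit or range.

ROBOT

A 7-joint arm with a two-finger parallel gripper is mounted at the origin on a cart in front of the work surface, level with it; the furniture and walls round the work are solid. World frame = base frame: x ahead of the robot, y to its left, z up, the work surface at z = 0. Lengths are in m, angles in rad, forces in N, time in s.
With the tool pointing down it reaches from about 0.35 to 0.9 m from the base axis. Payload 8.1 kg.
Tool frame: the origin (TCP) lies on the mounting face of the last link; the fingertips stand 178 mm ahead of it and the grasp point (between the pads) lies 159 mm ahead of it; z points along the fingers, y is the line along which they close (so a half turn about z gives the same grasp; the last joint's range is limited). The gripper opens to 92 mm and grips with 3 to 60 N. Pads are 19 mm wide; open, the fingers measure 130 mm over their backs; the gripper's body (75 mm by 190 mm) begins 47 mm behind the grasp point.
Start: joints at [1.046, 0.434, 0.025, 1.573, -0.012, 1.134, -0.075], TCP at [0.256, -0.57, 0.405] pointing down, gripper open.
Joint ranges: [-2.62, 2.62], [-0.44, 2.09], [-1.27, 1.32], [0.08, 2.57], [-1.32, 4.46], [0.12, 2], [-2.74, 2.74]. Speed limits (rad/s): [2.22, 2.22, 3.01, 3.01, 3.14, 3.14, 3.14].

INTERFACE

Orientations are given as a unit quaternion [w, x, y, z].
In Python, from cell import get_obs, viewer, workorder gives the robot as it stands. The module is installed in compiled form; this text tells all that it offers.
- The arm moves only by the tool carry_out, never from a script. Its argument "targets" is text: rows parted by semicolons, each of 5 numbers parted by spaces: the finger opening in mm, from 0 to 91.8, then the shift along the world's x, y, z in mm, then the turn about the world's z in rad. A call has 1 to 8 rows; each row shifts and turns the commanded pose from where the row before left it; what a row does not reach is not made up. A row lasts 1/10 s, in which the tool goes at most 50 mm and 8.59 degrees, less where a joint would pass 70% of its speed; a pose out of reach is approached as far as the arm can. A call with a gripper value outside its range is refused whole. The fingers move at their own pace and stop on an object; the grip force is fixed at half the most. Time passes only in rows, so rows that do not move let the fingers close. It gives the time, the measured TCP pose, the force, the opening and the grip force at its end, in the units of the state.
- get_obs(): the state, without advancing time (a new reading comes with each control period).
- viewer.capture(name): name is "scene" or "top" or "wrist"; returns a dict with "pixels" (480x640x3 uint8, blue, green, red), "range_z" (480x640 float32, m along the optical axis (not along the pixel's ray), 0 where there is no reading), "vertical_fov" (degrees; the focal length in pixels is half the picture's height over the tangent of half this angle, whatever the lens; pixels are square), "cx", "cy" (the principal point, pixels), "k1" (the pictures are not rectified: a ray, as slopes to the right and down, at radius r is drawn at 1 + k1 r^2 times it, then the intrinsics apply), "extrinsics" (4x4, takes a point from world to camera coordinates). Camera axes: x right, y up, looking along -z (the intrinsics and any distortion apply to the point x, -y, -z); pixel columns grow to the right and rows downward; lengths in m; the calibration is good to about 2 mm. A picture is of the moment at which its call begins.
- workorder.sign_off(): hands the job in; it is judged then, once.
The state is a dict: "clock": time; "qpos": joint angles; "qd": joint speeds; "effort": joint torques, N m; "tool_pos": TCP position; "tcp_rot": TCP orientation; "wrist_force": force on the tool from outside, world axes, zero at the start; "ft_torque": the same for the moment, N m; "gripper_width": opening from 0.0 (shut) to 1.0 (fully open); "gripper_force": force on a finger pad.
Only numpy, scipy, OpenCV 4.12 (cv2) and the standard library are available. Lean on these libraries where they do the work, as an engineer would, in place of code of your own. Each camera call takes 0.05 s, during which the arm holds its last target. There are 200 camera calls.

## Working session

There is one attempt and no reset: what is moved stays moved. The work goes in short steps, Python scripts to look and compute and a tool call to move; the robot and the scene stay as the last step left them, time stands still between calls to the robot, and variables do not carry over. Pictures are saved under pics/ and viewed, at most 17 in all, crops included, and the job is handed in when it is done.

Besides the shell and the picture viewer there is one more tool, called by a JSON object that holds its "method" and its "body". carry_out: Moves the arm, as the interface text tells. Its arguments: {"type":"object","properties":{"targets":{"type":"string"}},"required":["targets"]}

```bash
mkdir -p pics; cat > h.py <<'E'
import numpy as np, cv2
from cell import get_obs, viewer, workorder
def cap(n,save=None):
    c=viewer.capture(n)
    if save: cv2.imwrite('pics/'+save+'.png',c['pixels'])
    return c
def K(c):
    f=240/np.tan(np.radians(c['vertical_fov'])/2)
    return np.array([[f,0,c['cx']],[0,f,c['cy']],[0,0,1.]])
def slopes(c,uv):
    uv=np.asarray(uv,float).reshape(-1,1,2)
    return cv2.undistortPoints(uv,K(c),np.array([c['k1'],0,0,0.])).reshape(-1,2)
def onplane(c,uv,z):
    s=slopes(c,uv); E=c['extrinsics'];R=E[:3,:3];o=-R.T@E[:3,3]
    d=np.c_[s[:,0],-s[:,1],-np.ones(len(s))]@R
    return o+d*((z-o[2])/d[:,2])[:,None]
def cloud(c):
    v,u=np.mgrid[0:480,0:640]; s=slopes(c,np.c_[u.ravel(),v.ravel()])
    r=c['range_z'].ravel(); E=c['extrinsics']
    p=np.c_[s[:,0]*r,-s[:,1]*r,-r]
    P=(p-E[:3,3])@E[:3,:3]; P[r==0]=np.nan
    return P.reshape(480,640,3)
E
python3 - <<'E'
from h import *
for n in ['scene','top','wrist']:
    c=cap(n,n+'0'); E=c['extrinsics']; print(n,(-E[:3,:3].T@E[:3,3]).round(3),c['vertical_fov'],c['k1'])
    np.savez('pics/'+n+'0.npz',**c)
o=get_obs();print({k:np.round(v,3) for k,v in o.items()})
E
```

```text
scene [0.167 0.491 0.626] 54.22926545788263 -0.11179022116603379
top [0.422 0.007 1.156] 45.713413285207366 0.02140184192751044
wrist [ 0.327 -0.538  0.384] 59.580416390358366 0.03103446460163813
{'clock': np.float64(0.15), 'qpos': array([ 1.046,  0.435,  0.025,  1.574, -0.012,  1.134, -0.075]), 'qd': array([-0.002, -0.001,  0.001, -0.004, -0.001,  0.002,  0.001]), 'effort': array([ 2.0000e-03, -6.6826e+01,  9.8600e-01, -3.1470e+01, -6.1000e-02,
        3.9000e-02,  0.0000e+00]), 'tool_pos': array([ 0.256, -0.57 ,  0.404]), 'tcp_rot': array([-0.001,  0.978,  0.209, -0.   ]), 'wrist_force': array([-0.849, -0.881,  0.47 ]), 'ft_torque': array([-0.03 ,  0.054,  0.033]), 'gripper_force': np.float64(0.0), 'gripper_width': np.float64(1.001)}
```

View pics/scene0.png

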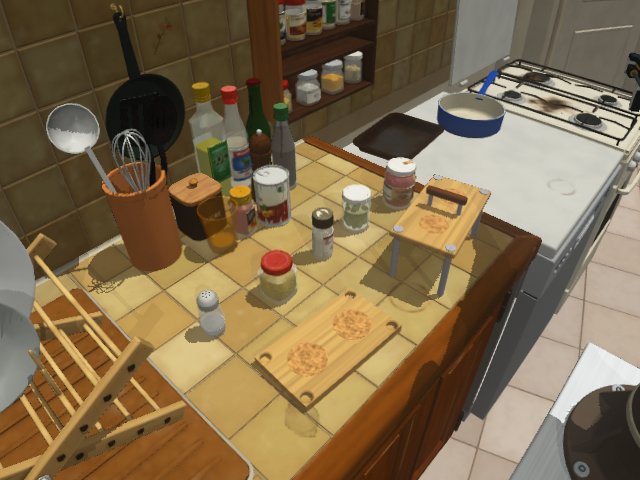

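View pics/top0.png

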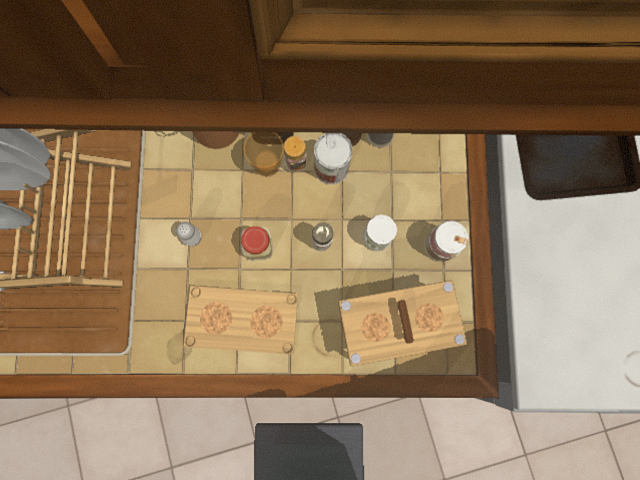

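The scene view shows everything. In the top view, the base board is centred near (242,320) with sockets at (195,292), (292,298), (190,342) and (288,348). The tier is near (403,322). The row is salt (187,233), mustard (256,240), spice pot (322,235), white lid (380,230) and jam (449,240).

```bash
cat > m.py <<'E'
from h import *
def lid(P,seed,h,lo=.012,hi=.012):
    """centroid of min enclosing circle of top-surface points connected to seed"""
    m=((P[...,2]>h-lo)&(P[...,2]<h+hi)).astype(np.uint8)
    n,l,st,ce=cv2.connectedComponentsWithStats(m)
    best=min(range(1,n),key=lambda i:(st[i,4]<25)*1e6+np.hypot(*(ce[i]-seed)))
    Q=P[l==best]; (x,y),r=cv2.minEnclosingCircle((Q[:,:2]*1000).astype(np.float32))
    return np.r_[x,y,r,Q[:,2].mean()*1000,np.median(Q[:,:2],0)*1000,len(Q),ce[best]],Q
E
python3 - <<'E'
from m import *
c=dict(np.load('pics/top0.npz'));P=cloud(c)
for n,s,h in [('salt',(185,230),.085),('must',(256,240),.08),('spice',(322,230),.102),('white',(380,230),.085),('jam',(449,235),.099),('tin',(333,152),.11),('glass',(264,150),.097)]:
    r,Q=lid(P,s,h); print(n,r.round(1))
    if n=='must': print(cv2.minAreaRect((Q[:,:2]*1000).astype(np.float32)))
for n,s,h in [('board',(242,320),.016),('tier',(390,340),.114)]:
    r,Q=lid(P,s,h,.006,.006); print(n,r.round(1),cv2.minAreaRect((Q[:,:2]*1000).astype(np.float32)))
r,Q=lid(P,(405,322),.15,.006,.01);print('bar',r.round(1),cv2.minAreaRect((Q[:,:2]*1000).astype(np.float32)))
im=c['pixels'];cv2.imwrite('pics/crop.png',cv2.resize(im[200:380,130:490],None,fx=2.2,fy=2.2,interpolation=2))
print('sockets',(onplane(c,[(195,292),(292,298),(190,342),(288,348)],.016)*1000).round(0))
E
```

```text
salt [641.1 245.3  17.4  82.4 639.3 244.1 249.  184.5 230.5]
must [623.1 110.4  27.3  77.1 622.5 110.2 625.  254.7 240.3]
((622.6724853515625, 109.95210266113281), (52.72369384765625, 53.407135009765625), 43.949668884277344)
spice [633.6 -19.3  20.   99.  632.9 -18.7 348.  322.2 233. ]
white [ 643.8 -132.7   30.4   82.2  643.  -132.8  735.   380.9  230.1]
jam [ 626.9 -264.1   32.3   95.3  626.2 -263.4  882.   450.5  237.7]
tin [ 795.5  -39.9   39.   104.4  795.2  -39.4 1154.   332.7  150.5]
glass [804.2  75.4  60.9  96.2 802.6  47.8 710.  281.8 148.1]
board [ 473.9  140.4  122.5   13.9  473.1  140.8 6115.   240.5  320.1] ((473.68341064453125, 140.2028045654297), (216.08206176757812, 119.8371353149414), 86.03584289550781)
tier [ 465.7 -163.5  121.2  111.7  464.4 -158.3 7148.   401.1  323. ] ((465.7414245605469, -164.00143432617188), (119.51898193359375, 215.94631958007812), 10.51365852355957)
bar [ 465.9 -164.4   37.7  149.9  466.3 -163.3  341.   405.1  321.6] ((465.81610107421875, -164.09132385253906), (75.35074615478516, 14.763954162597656), 10.564326286315918)
sockets [[528. 232.  16.]
 [517.  39.  16.]
 [430. 238.  16.]
 [419.  46.  16.]]
```

View pics/crop.png

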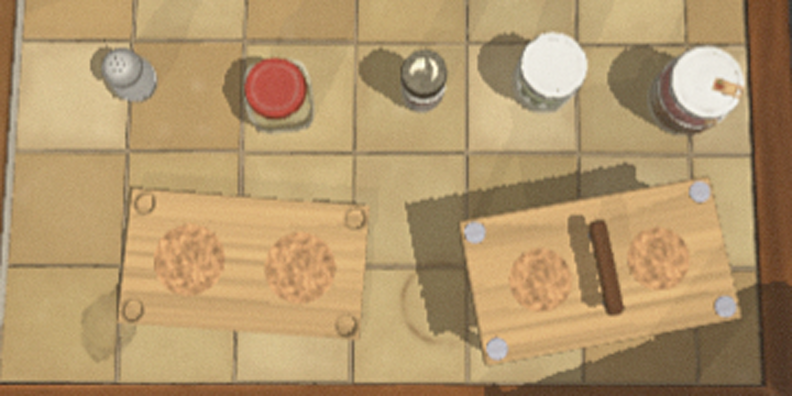

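{"method": "carry_out", "body": {"targets": "91 32 36 -4 0.09;91 32 36 -4 0.09;91 32 36 -4 0.09;91 32 36 -4 0.09;91 32 36 -4 0.09;91 32 36 -4 0.09;91 32 36 -4 0.09;91 32 36 -4 0.09"}}

```text
clock: 0.95
tool_pos: [0.5128, -0.2806, 0.3725]
tcp_rot: [-0.0, 0.84, 0.542, -0.0]
wrist_force: [0.3, -0.2, 0.4]
gripper_width: 0.994
gripper_force: 0.0
```

{"method": "carry_out", "body": {"targets": "91 32 36 -6 0.09;91 32 36 -6 0.09;91 32 36 -6 0.09;91 32 36 -6 0.09;91 0 0 0 0;91 0 0 0 0"}}

```text
clock: 1.55
tool_pos: [0.6403, -0.1367, 0.3479]
tcp_rot: [-0.001, 0.73, 0.683, -0.0]
wrist_force: [-0.5, -0.0, -0.2]
gripper_width: 0.992
gripper_force: 0.0
```

```bash
python3 - <<'E'
from m import *
o=get_obs();print({k:np.round(v,3) for k,v in o.items()})
c=cap('wrist','w1');E=c['extrinsics'];print((-E[:3,:3].T@E[:3,3]).round(3));P=cloud(c)
for h,s in [(.085,(-132.7))]:
    m=(abs(P[...,2]-h)<.012)&(P[...,1]<-.08)&(P[...,1]>-.19); Q=P[m]*1000
    print(cv2.minEnclosingCircle(Q[:,:2].astype(np.float32)),Q.mean(0),len(Q))
E
```

```text
{'clock': np.float64(1.55), 'qpos': array([ 0.348,  0.557, -0.339,  1.54 ,  0.2  ,  1.08 , -0.105]), 'qd': array([ 0.038, -0.022,  0.04 ,  0.016,  0.005,  0.004, -0.002]), 'effort': array([-3.2840e+00, -7.2457e+01, -7.4010e+00, -3.0390e+01, -3.8600e-01,
       -1.3500e-01,  2.5000e-02]), 'tool_pos': array([ 0.64 , -0.137,  0.348]), 'tcp_rot': array([-0.001,  0.73 ,  0.683, -0.   ]), 'wrist_force': array([-0.522, -0.017, -0.215]), 'ft_torque': array([-0.04 , -0.064,  0.067]), 'gripper_force': np.float64(0.0), 'gripper_width': np.float64(0.992)}
[ 0.646 -0.059  0.328]
((644.9016723632812, -134.2501983642578), 29.956161499023438) [ 645.1829431  -132.67971422   84.4890887 ] 7210
```

{"method": "carry_out", "body": {"targets": "91 4 4 -35 0;91 0 0 -45 0;91 0 0 -40 0;91 0 0 -17 0;45 0 0 0 0;45 0 0 0 0;45 0 0 0 0;45 0 0 0 0"}}

```text
clock: 2.4
tool_pos: [0.6444, -0.1346, 0.2135]
tcp_rot: [0.001, 0.731, 0.682, 0.001]
wrist_force: [-0.5, 0.4, 0.5]
gripper_width: 0.693
gripper_force: 0.0
```

{"method": "carry_out", "body": {"targets": "45 0 0 0 0;45 0 0 0 0;45 0 0 0 0"}}

```text
clock: 2.7
tool_pos: [0.6444, -0.1345, 0.2134]
tcp_rot: [0.001, 0.731, 0.682, 0.001]
wrist_force: [-1.9, -0.1, 7.3]
gripper_width: 0.656
gripper_force: 30.0
```

{"method": "carry_out", "body": {"targets": "45 0 0 10 0;45 0 0 35 0;45 0 0 40 0;45 0 0 30 0"}}

```text
clock: 3.1
tool_pos: [0.6438, -0.134, 0.3294]
tcp_rot: [0.0, 0.731, 0.682, 0.0]
wrist_force: [0.2, -0.5, -2.9]
gripper_width: 0.66
gripper_force: 30.0
```

{"method": "carry_out", "body": {"targets": "45 -12 20 0 0;45 -22 43 0 0;45 -22 43 0 0;45 -22 43 0 0;45 -22 43 0 0;45 -22 43 0 0;45 -22 43 0 0;45 -22 43 0 0"}}

```text
clock: 3.9
tool_pos: [0.4764, 0.1882, 0.3274]
tcp_rot: [0.0, 0.731, 0.682, 0.0]
wrist_force: [1.3, 1.3, -2.8]
gripper_width: 0.659
gripper_force: 30.0
```

{"method": "carry_out", "body": {"targets": "45 -1 2 0 0;45 0 0 0 0;45 0 0 0 0"}}

```text
clock: 4.2
tool_pos: [0.4772, 0.1877, 0.3269]
tcp_rot: [0.0, 0.731, 0.682, -0.0]
wrist_force: [0.4, -1.2, -3.5]
gripper_width: 0.658
gripper_force: 30.0
```

```bash
python3 - <<'E'
from m import *
o=get_obs();print({k:np.round(o[k],4) for k in ['tool_pos','tcp_rot','gripper_width','qpos']})
c=cap('top','t2')
im=c['pixels'];cv2.imwrite('pics/t2c.png',cv2.resize(im[180:400,130:490],None,fx=2.2,fy=2.2,interpolation=2))
E
```

```text
{'tool_pos': array([0.4772, 0.1877, 0.3269]), 'tcp_rot': array([ 4.000e-04,  7.314e-01,  6.819e-01, -3.000e-04]), 'gripper_width': np.float64(0.6579), 'qpos': array([-0.1422,  0.3785, -0.436 ,  1.9131,  0.2029,  0.893 , -0.7492])}
```

View pics/t2c.png

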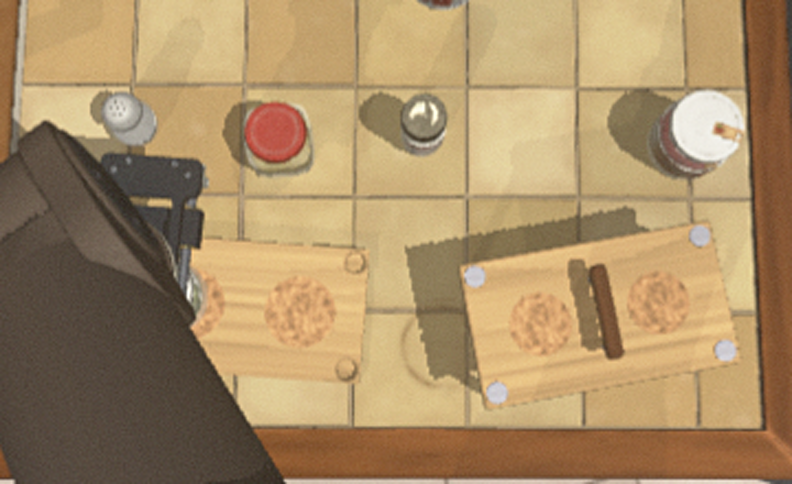

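The crop shows the jar held over the left pad (partly hidden by the arm, near crop (195,300)). The tier and the others have not moved.

{"method": "carry_out", "body": {"targets": "45 0 1 -35 0;45 0 0 -35 0;45 0 0 -15 0;45 0 0 -8 0;45 0 0 -3 0;45 0 0 0 0"}}

```text
clock: 4.85
tool_pos: [0.4774, 0.1894, 0.2311]
tcp_rot: [0.0, 0.731, 0.682, 0.0]
wrist_force: [1.1, 0.3, -3.3]
gripper_width: 0.659
gripper_force: 30.0
```

{"method": "carry_out", "body": {"targets": "45 0 0 -2 0;91 0 0 0 0;91 0 0 0 0;91 0 0 0 0;91 0 0 0 0;91 0 0 0 0;91 0 0 0 0"}}

```text
clock: 5.55
tool_pos: [0.4769, 0.1898, 0.2288]
tcp_rot: [0.0, 0.731, 0.682, 0.0]
wrist_force: [-0.2, -0.7, -0.3]
gripper_width: 0.991
gripper_force: 0.0
```

{"method": "carry_out", "body": {"targets": "91 0 0 20 0;91 0 0 45 0;91 0 0 45 0;91 36 -20 5 0;91 36 -20 0 0;91 36 -20 0 0;91 37 -19 0 0;91 0 0 0 0"}}

```text
clock: 6.35
tool_pos: [0.6258, 0.106, 0.343]
tcp_rot: [0.001, 0.733, 0.68, -0.0]
wrist_force: [1.5, 0.0, 0.1]
gripper_width: 0.99
gripper_force: 0.0
```

```bash
python3 - <<'E'
from m import *
o=get_obs();print({k:np.round(o[k],4) for k in ['tool_pos','tcp_rot','gripper_width','clock']})
c=cap('wrist','w3');P=cloud(c)
near=(abs(P[...,0]-.623)<.06)&(abs(P[...,1]-.110)<.06)
for lo,hi in [(.068,.092),(.03,.062),(.04,.062)]:
    Q=P[near&(P[...,2]>lo)&(P[...,2]<hi)]*1000
    print(lo,len(Q),cv2.minEnclosingCircle(Q[:,:2].astype(np.float32)),cv2.minAreaRect(Q[:,:2].astype(np.float32)))
E
```

```text
{'tool_pos': array([0.6258, 0.106 , 0.343 ]), 'tcp_rot': array([ 0.0014,  0.7335,  0.6797, -0.    ]), 'gripper_width': np.float64(0.9896), 'clock': np.float64(6.35)}
0.068 6043 ((624.2664794921875, 110.06957244873047), 27.674345016479492) ((624.213623046875, 110.19436645507812), (53.60310363769531, 52.92972946166992), 33.889854431152344)
0.03 1712 ((624.4650268554688, 109.91063690185547), 34.32454299926758) ((629.0211181640625, 119.30399322509766), (46.257713317871094, 67.31773376464844), 64.03669738769531)
0.04 1565 ((624.4650268554688, 109.91063690185547), 34.32454299926758) ((629.0211181640625, 119.30399322509766), (46.257713317871094, 67.31773376464844), 64.03669738769531)
```

View pics/w3.png

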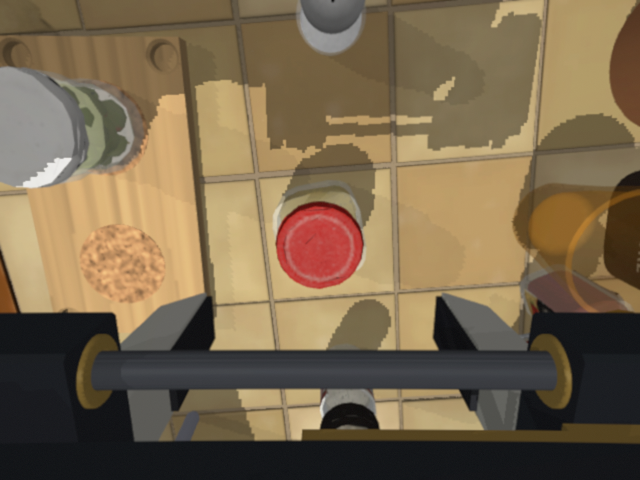

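The wrist view shows the mustard lid at (320,246). Its back shoulder edge runs about (280,190)–(355,183), slightly tilted. The white jar stands on the left pad at left. I'll measure the yaw.

```bash
python3 - <<'E'
from m import *
c=cap('wrist');P=cloud(c)
near=(abs(P[...,0]-.624)<.05)&(abs(P[...,1]-.110)<.05)
Q=P[near&(P[...,2]>.03)&(P[...,2]<.064)]*1000
b=[]
for x in range(602,648,4):
    s=Q[abs(Q[:,0]-x)<2]
    if len(s): b.append((x,np.percentile(s[:,1],98)))
b=np.array(b);print(b.round(1).tolist()); m=abs(b[:,0]-624)<16
print(np.polyfit(b[m,0],b[m,1],1))
for y in range(116,140,4):
    s=Q[abs(Q[:,1]-y)<2]
    print(y,np.percentile(s[:,0],[1,99]).round(1))
w=onplane(c,[[40,128]],.085);
M=(abs(P[...,2]-.101)<.01);Q=P[M]*1000;print('white',cv2.minEnclosingCircle(Q[:,:2].astype(np.float32)))
E
```

```text
[[602.0, 135.3], [606.0, 137.0], [610.0, 137.7], [614.0, 138.3], [618.0, 138.9], [622.0, 139.3], [626.0, 139.5], [630.0, 140.0], [634.0, 140.2], [638.0, 140.1], [642.0, 139.0], [646.0, 137.0]]
[ 0.08965172 83.32223236]
116 [594.2 652.9]
120 [594.2 652.3]
124 [594.7 651.8]
128 [595.8 651.4]
132 [597.9 649.5]
136 [601.8 647.4]
white ((631.1622924804688, 140.70433044433594), 173.4742889404297)
```

{"method": "carry_out", "body": {"targets": "91 0 0 -25 0.08;91 0 0 -25 0.08;91 0 0 0 0"}}

```text
clock: 6.75
tool_pos: [0.6196, 0.1112, 0.2908]
tcp_rot: [-0.002, 0.673, 0.74, -0.002]
wrist_force: [-0.4, 0.4, -0.5]
gripper_width: 0.991
gripper_force: 0.0
```

{"method": "carry_out", "body": {"targets": "91 4 -1 -30 0;91 0 0 -35 0;91 0 0 -17 0;45 0 0 0 0;45 0 0 0 0;45 0 0 0 0;45 0 0 0 0;45 0 0 0 0"}}

```text
clock: 7.55
tool_pos: [0.626, 0.11, 0.213]
tcp_rot: [0.0, 0.674, 0.738, 0.001]
wrist_force: [-1.9, -0.0, 7.8]
gripper_width: 0.624
gripper_force: 30.0
```

{"method": "carry_out", "body": {"targets": "45 0 0 0 0;45 0 0 0 0;45 0 0 0 0"}}

```text
clock: 7.85
tool_pos: [0.626, 0.11, 0.213]
tcp_rot: [0.0, 0.674, 0.738, 0.001]
wrist_force: [-1.8, -0.1, 7.6]
gripper_width: 0.627
gripper_force: 30.0
```

{"method": "carry_out", "body": {"targets": "45 0 0 10 0;45 0 0 30 0;45 0 0 20 0;45 -31 -4 0 -0.04;45 -42 -6 0 -0.04;45 -42 -6 0 -0.04;45 -41 -4 0 -0.04;45 0 0 0 0"}}

```text
clock: 8.65
tool_pos: [0.4643, 0.0888, 0.2716]
tcp_rot: [-0.001, 0.731, 0.682, -0.003]
wrist_force: [0.6, 0.3, -2.1]
gripper_width: 0.629
gripper_force: 29.9
```

{"method": "carry_out", "body": {"targets": "45 0 0 0 0;45 0 0 0 0"}}

```text
clock: 8.85
tool_pos: [0.4711, 0.09, 0.2725]
tcp_rot: [0.001, 0.731, 0.682, 0.001]
wrist_force: [-0.3, 1.1, -1.4]
gripper_width: 0.627
gripper_force: 29.9
```

{"method": "carry_out", "body": {"targets": "45 -1 0 -20 0;45 0 0 -13 0;45 0 0 -6 0;45 0 0 -3 0;45 0 0 -1 0;45 0 0 0 0"}}

```text
clock: 9.45
tool_pos: [0.4693, 0.0899, 0.2292]
tcp_rot: [0.0, 0.731, 0.682, 0.0]
wrist_force: [0.0, -0.8, -2.7]
gripper_width: 0.629
gripper_force: 29.9
```

{"method": "carry_out", "body": {"targets": "91 0 0 0 0;91 0 0 0 0;91 0 0 0 0;91 0 0 0 0;91 0 0 0 0;91 0 0 0 0"}}

```text
clock: 10.05
tool_pos: [0.4689, 0.0898, 0.2288]
tcp_rot: [0.0, 0.731, 0.682, 0.0]
wrist_force: [-0.7, -0.2, -0.3]
gripper_width: 0.988
gripper_force: 0.0
```

{"method": "carry_out", "body": {"targets": "91 0 0 25 0;91 0 0 45 0;91 0 0 45 0;91 0 0 40 0;91 0 -22 0 0.13;91 0 -22 0 0.13;91 0 -22 0 0.13;91 0 -22 0 0.13"}}

```text
clock: 10.85
tool_pos: [0.4686, 0.001, 0.3839]
tcp_rot: [0.0, 0.529, 0.849, -0.0]
wrist_force: [0.2, 0.3, 0.4]
gripper_width: 0.989
gripper_force: 0.0
```

{"method": "carry_out", "body": {"targets": "91 0 -22 0 0.13;91 0 -22 0 0.13;91 0 -22 0 0.13;91 0 -22 0 0.13;91 0 -22 0 0.13;91 0 -22 0 0.13;91 0 -22 0 0.13;91 0 -12 0 0.13"}}

```text
clock: 11.65
tool_pos: [0.4685, -0.1662, 0.3836]
tcp_rot: [-0.0, 0.038, 0.999, -0.0]
wrist_force: [-0.5, -0.8, -0.8]
gripper_width: 0.99
gripper_force: 0.0
```

{"method": "carry_out", "body": {"targets": "91 0 0 0 0.13;91 0 0 0 0.13;91 0 0 0 0;91 0 0 0 0"}}

```text
clock: 12.05
tool_pos: [0.4688, -0.1643, 0.3837]
tcp_rot: [-0.0, -0.088, 0.996, 0.0]
wrist_force: [-0.1, 0.6, -0.2]
gripper_width: 0.99
gripper_force: 0.0
```

```bash
python3 - <<'E'
from m import *
o=get_obs();print({k:np.round(o[k],4) for k in ['tool_pos','tcp_rot','gripper_width','clock','qpos']})
q=o['tcp_rot'];print('yaw y',2*np.arctan2(q[2],q[1])-np.pi/2)
c=cap('wrist','w4');P=cloud(c)
for lo,hi in [(.105,.120),(.143,.16)]:
    Q=P[(P[...,2]>lo)&(P[...,2]<hi)&(abs(P[...,0]-.466)<.1)&(abs(P[...,1]+.164)<.15)]*1000
    print(len(Q),cv2.minAreaRect(Q[:,:2].astype(np.float32)),Q[:,2].mean())
c=cap('top','t4');P=cloud(c)
for n,s,h in [('white',(215,320),.101),('must',(266,320),.096)]:
    r,Q=lid(P,s,h); print(n,r.round(1))
r,Q=lid(P,(242,320),.016,.006,.006); print('board',r.round(1),cv2.minAreaRect((Q[:,:2]*1000).astype(np.float32)))
E
```

```text
{'tool_pos': array([ 0.4688, -0.1643,  0.3837]), 'tcp_rot': array([-1.000e-04, -8.800e-02,  9.961e-01,  1.000e-04]), 'gripper_width': np.float64(0.9902), 'clock': np.float64(12.05), 'qpos': array([ 0.7542,  0.3247, -0.6606,  1.8666,  0.2305,  1.0273,  1.7457])}
yaw y 1.7470777327360185
56810 ((466.0610046386719, -166.01455688476562), (119.90754699707031, 215.56610107421875), 10.499828338623047) 113.70084868451323
3449 ((465.63275146484375, -166.2374267578125), (75.00656127929688, 13.94403076171875), 10.521697044372559) 151.84514936203183
white [477.6 190.3  29.9  98.8 476.7 189.5 829.  208.3 315.6]
must [469.2  90.6  27.4  93.5 468.1  90.  684.  262.8 320.6]
board [ 473.8  140.5  122.5   13.9  467.3  140.  4259.   242.   320.8] ((473.8107604980469, 140.3661346435547), (216.6474609375, 119.8701171875), 85.97135162353516)
```

View pics/w4.png

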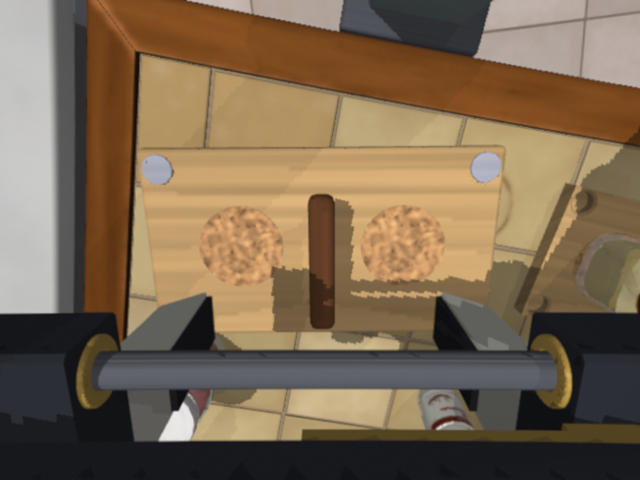

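View pics/t4.png

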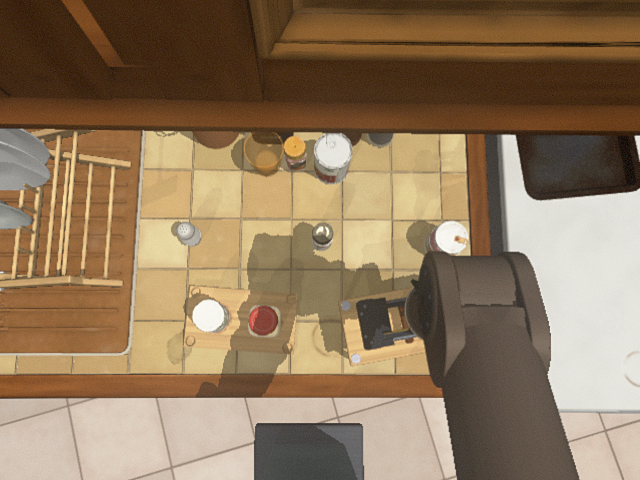

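The wrist view shows the tier squarely framed, with the bar at (321,262). The top view shows the white jar at (210,316) and the red jar at (263,320), both on their pads.

{"method": "carry_out", "body": {"targets": "91 -3 -1 -35 0.007;91 0 0 -32 0;91 0 0 -12 0;5 0 0 0 0;5 0 0 0 0;5 0 0 0 0;5 0 0 0 0;5 0 0 0 0"}}

```text
clock: 12.95
tool_pos: [0.4661, -0.1653, 0.3055]
tcp_rot: [0.001, -0.093, 0.996, -0.0]
wrist_force: [0.3, 0.8, -0.5]
gripper_width: 0.608
gripper_force: 0.0
```

{"method": "carry_out", "body": {"targets": "5 0 0 0 0;5 0 0 0 0;5 0 0 0 0;5 0 0 0 0;5 0 0 0 0;5 0 0 0 0;5 0 0 0 0;5 0 0 0 0"}}

```text
clock: 13.75
tool_pos: [0.4659, -0.1653, 0.3047]
tcp_rot: [-0.0, -0.093, 0.996, 0.0]
wrist_force: [-0.3, -0.2, 0.2]
gripper_width: 0.149
gripper_force: 30.0
```

{"method": "carry_out", "body": {"targets": "5 0 0 5 0;5 0 0 20 0;5 0 0 40 0;5 0 0 40 0;5 0 0 20 0;5 0 0 0 0"}}

```text
clock: 14.35
tool_pos: [0.4665, -0.1649, 0.4326]
tcp_rot: [0.002, -0.093, 0.996, -0.001]
wrist_force: [0.5, -0.3, -3.5]
gripper_width: 0.151
gripper_force: 30.0
```

{"method": "carry_out", "body": {"targets": "5 1 20 0 -0.02;5 1 38 0 -0.033;5 1 44 0 -0.04;5 1 44 0 -0.04;5 1 44 0 -0.04;5 1 44 0 -0.04;5 1 38 0 -0.02;5 1 20 0 -0.02"}}

```text
clock: 15.15
tool_pos: [0.4727, 0.1302, 0.4285]
tcp_rot: [-0.001, 0.031, 1.0, 0.001]
wrist_force: [-0.3, -1.1, -2.7]
gripper_width: 0.148
gripper_force: 30.0
```

{"method": "carry_out", "body": {"targets": "5 0 12 0 0;5 0 0 0 0;5 0 0 0 0;5 0 0 0 0"}}

```text
clock: 15.55
tool_pos: [0.4741, 0.1371, 0.4293]
tcp_rot: [-0.0, 0.034, 0.999, -0.001]
wrist_force: [-0.1, 0.8, -3.9]
gripper_width: 0.151
gripper_force: 30.0
```

```bash
python3 - <<'E'
from m import *
o=get_obs();print({k:np.round(o[k],4) for k in ['tool_pos','tcp_rot','gripper_width','wrist_force','qpos']})
q=o['tcp_rot'];print('yaw y',2*np.arctan2(q[2],q[1])-np.pi/2)
c=cap('top','t5');P=cloud(c);Z=P[...,2]
m=(abs(Z-.235)<.012)&(P[...,0]<.56)&(P[...,0]>.39)&(P[...,1]<.27)&(P[...,1]>.01)
Q=P[m]*1000;print(len(Q),Q[:,2].mean(),cv2.minAreaRect(Q[:,:2].astype(np.float32)))
np.savez('pics/t5.npz',**c)
cap('scene','s5')
im=c['pixels'];cv2.imwrite('pics/t5c.png',cv2.resize(im[240:400,130:330],None,fx=3,fy=3,interpolation=2))
E
```

```text
{'tool_pos': array([0.4741, 0.1371, 0.4293]), 'tcp_rot': array([-3.000e-04,  3.390e-02,  9.994e-01, -5.000e-04]), 'gripper_width': np.float64(0.1508), 'wrist_force': array([-0.1046,  0.8058, -3.8763]), 'qpos': array([ 0.2286,  0.2945, -0.7697,  1.8022,  0.2252,  1.1359,  0.8873])}
yaw y 1.502907313813
1503 236.21596220098712 ((470.50958251953125, 84.1028823852539), (107.54981231689453, 119.90387725830078), 85.93404388427734)
```

View pics/t5c.png

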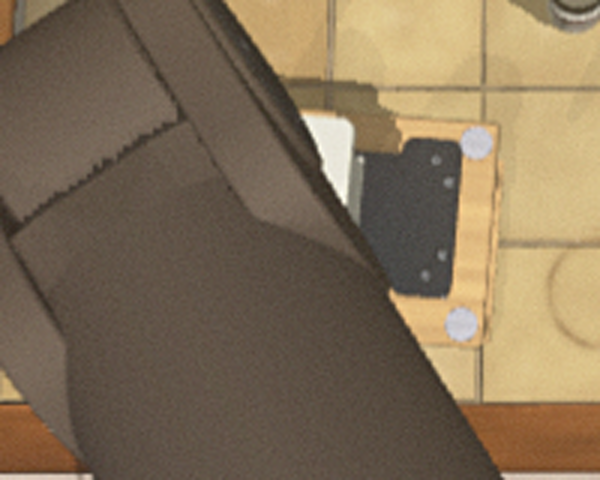

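View pics/s5.png

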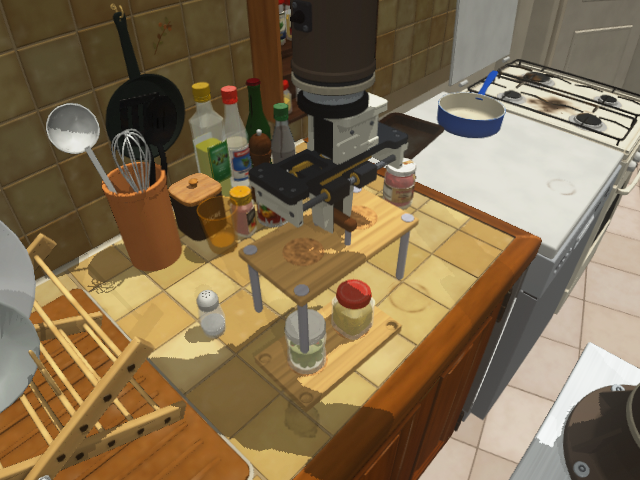

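The top crop shows the tier's right end and both right legs, at crop (477,142) and (460,324). The scene view shows the tier level above the jars. From the measurement, a shift of about (-0.5, +2) mm is needed, and the yaw matches.

{"method": "carry_out", "body": {"targets": "5 -0.5 2 -20 0;5 0 0 -30 0;5 0 0 -25 0;5 0 0 -10 0;5 0 0 0 0;5 0 0 0 0"}}

```text
clock: 16.25
tool_pos: [0.4738, 0.1408, 0.3457]
tcp_rot: [0.0, 0.033, 0.999, 0.0]
wrist_force: [-0.4, 0.3, -3.3]
gripper_width: 0.148
gripper_force: 30.0
```

```bash
python3 - <<'E'
from m import *
o=get_obs();print({k:np.round(o[k],4) for k in ['tool_pos','tcp_rot','wrist_force']})
c=cap('top','t6');P=cloud(c);Z=P[...,2]
m=(abs(Z-.142)<.012)&(P[...,0]<.56)&(P[...,0]>.39)&(P[...,1]<.27)&(P[...,1]>.01)
Q=P[m]*1000;r=cv2.minAreaRect(Q[:,:2].astype(np.float32));print(len(Q),Q[:,2].mean(),r)
(cx,cy),(w,h),a=r
a=np.radians(a); 
print('centre',np.array([cx,cy])+(108-w/2)*np.array([np.cos(a),np.sin(a)]))
c=cap('scene','s6');im=c['pixels'];cv2.imwrite('pics/s6c.png',cv2.resize(im[230:420,230:430],None,fx=3,fy=3,interpolation=2))
E
```

```text
{'tool_pos': array([0.4738, 0.1408, 0.3457]), 'tcp_rot': array([5.000e-04, 3.310e-02, 9.995e-01, 3.000e-04]), 'wrist_force': array([-0.3904,  0.3011, -3.2707])}
857 151.7421481176265 ((470.4578857421875, 87.32421875), (106.0105972290039, 119.77799224853516), 86.1143569946289)
centre [474.18461774 142.1925033 ]
```

View pics/s6c.png

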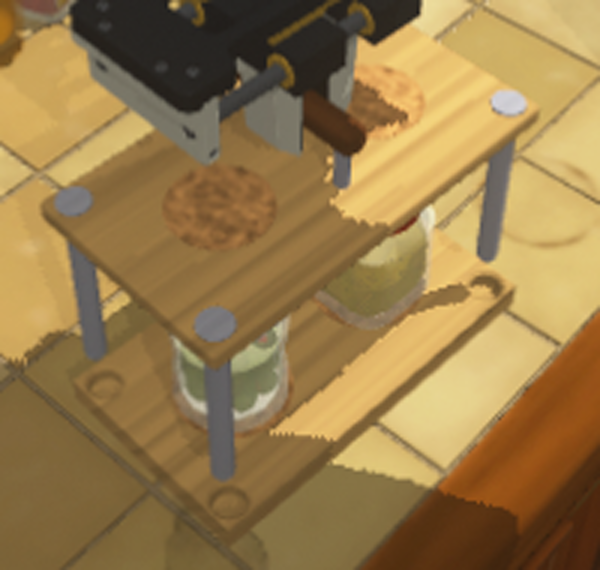

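The scene crop shows the legs about 25 mm above their sockets and lined up along the view. The measurement says to move y by -1.7 mm.

{"method": "carry_out", "body": {"targets": "5 0 -1.7 -10 0;5 0 0 -8 0;5 0 0 -3 0;5 0 0 0 0;5 0 0 0 0"}}

```text
clock: 16.85
tool_pos: [0.4734, 0.1392, 0.3237]
tcp_rot: [-0.0, 0.033, 0.999, 0.0]
wrist_force: [0.1, 0.6, -3.3]
gripper_width: 0.15
gripper_force: 30.0
```

{"method": "carry_out", "body": {"targets": "5 0.4 0 -4 0;5 0 0 -3 0;5 0 0 -2 0;5 0 0 0 0;5 0 0 0 0"}}

```text
clock: 17.35
tool_pos: [0.4738, 0.1391, 0.3147]
tcp_rot: [-0.0, 0.033, 0.999, 0.0]
wrist_force: [-0.2, -0.5, -2.6]
gripper_width: 0.144
gripper_force: 30.0
```

{"method": "carry_out", "body": {"targets": "5 0 0 -2 0;5 0 0 -1 0;5 0 0 -1 0;5 0 0 -0.5 0;5 0 0 0 0;5 0 0 0 0"}}

```text
clock: 17.95
tool_pos: [0.4738, 0.1391, 0.3107]
tcp_rot: [0.0, 0.033, 0.999, -0.0]
wrist_force: [-2.5, -2.3, 6.6]
gripper_width: 0.149
gripper_force: 30.0
```

{"method": "carry_out", "body": {"targets": "40 0 0 0 0;40 0 0 0 0;40 0 0 0 0;40 0 0 0 0;40 0 0 15 0;40 0 0 30 0;40 0 0 30 0;40 0 0 10 0"}}

```text
clock: 18.75
tool_pos: [0.4743, 0.1397, 0.3979]
tcp_rot: [0.002, 0.033, 0.999, 0.001]
wrist_force: [-0.4, -0.2, -0.1]
gripper_width: 0.437
gripper_force: 0.0
```

```bash
python3 - <<'E'
from m import *
c=cap('scene','s7');im=c['pixels'];cv2.imwrite('pics/s7c.png',cv2.resize(im[230:420,230:430],None,fx=3,fy=3,interpolation=2))
c=cap('top');P=cloud(c);print(lid(P,(290,300),.120,.01,.01)[0].round(1))
c=cap('wrist');P=cloud(c);m=(abs(P[...,2]-.120)<.012)&(P[...,0]<.56)&(P[...,0]>.39)&(P[...,1]<.27)&(P[...,1]>.01)
Q=P[m]; A=np.c_[Q[:,:2]-[.474,.14],np.ones(len(Q))];print(np.linalg.lstsq(A,Q[:,2],rcond=None)[0])
print(cv2.minAreaRect((Q[:,:2]*1000).astype(np.float32)))
E
```

```text
[ 467.2   50.1   61.   117.6  456.3   46.9 1054.   284.8  324.7]
[0.00316109 0.0008776  0.11971669]
((473.4974060058594, 138.9698486328125), (216.42779541015625, 119.23402404785156), 86.13927459716797)
```

View pics/s7c.png

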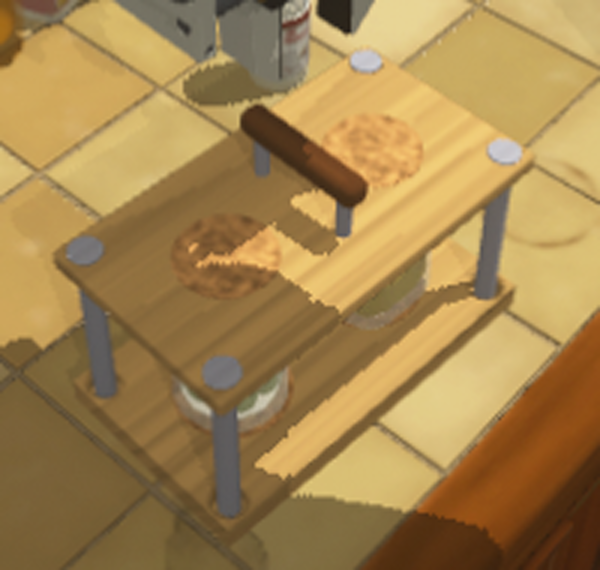

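The crop shows all four legs down in their sockets, with the tier level at z = 0.120. Next is the salt shaker.

{"method": "carry_out", "body": {"targets": "91 10 0 0 -0.143;91 15 0 0 -0.143;91 15 0 0 -0.143;91 15 0 -6 -0.143;91 15 5 -6 -0.143;91 15 10 -6 -0.143;91 15 10 -6 -0.143;91 15 15 -6 -0.143"}}

```text
clock: 19.7
tool_pos: [0.5892, 0.1785, 0.3627]
tcp_rot: [-0.0, 0.572, 0.821, -0.002]
wrist_force: [0.6, -0.5, -0.3]
gripper_width: 0.984
gripper_force: 0.0
```

{"method": "carry_out", "body": {"targets": "91 15 20 -6 -0.143;91 15 25 -6 -0.143;91 15 20 -6 -0.143;91 6 0 0 0;91 0 0 0 0;91 0 0 0 0"}}

```text
clock: 20.3
tool_pos: [0.6395, 0.2429, 0.3462]
tcp_rot: [0.0, 0.73, 0.683, -0.001]
wrist_force: [-0.3, 0.5, 0.5]
gripper_width: 0.992
gripper_force: 0.0
```

```bash
python3 - <<'E'
from m import *
o=get_obs();print({k:np.round(o[k],4) for k in ['tool_pos','tcp_rot','gripper_width','qpos']})
c=cap('wrist','w8');P=cloud(c)
for lo,hi in [(.06,.095),(.03,.06),(.075,.095)]:
    m=(P[...,2]>lo)&(P[...,2]<hi)&(abs(P[...,0]-.64)<.05)&(abs(P[...,1]-.245)<.05)
    Q=P[m]*1000;print(len(Q),cv2.minEnclosingCircle(Q[:,:2].astype(np.float32)),Q.min(0),Q.max(0))
E
```

```text
{'tool_pos': array([0.6395, 0.2429, 0.3462]), 'tcp_rot': array([ 1.000e-04,  7.304e-01,  6.830e-01, -1.000e-03]), 'gripper_width': np.float64(0.9923), 'qpos': array([-0.2414,  0.6034, -0.325 ,  1.4599,  0.2041,  1.1135, -0.6706])}
2536 ((641.8108520507812, 244.9181671142578), 17.166200637817383) [624.89569922 228.38828183  60.00551701] [658.61380433 261.95603686  90.60500263]
1029 ((641.8638916015625, 245.485107421875), 21.44921112060547) [620.43605665 236.8126665   30.02549125] [663.29180439 266.29538546  59.98678245]
2323 ((641.8108520507812, 244.9181671142578), 17.166200637817383) [624.89569922 228.38828183  75.01501012] [658.61380433 261.95603686  90.60500263]
```

View pics/w8.png

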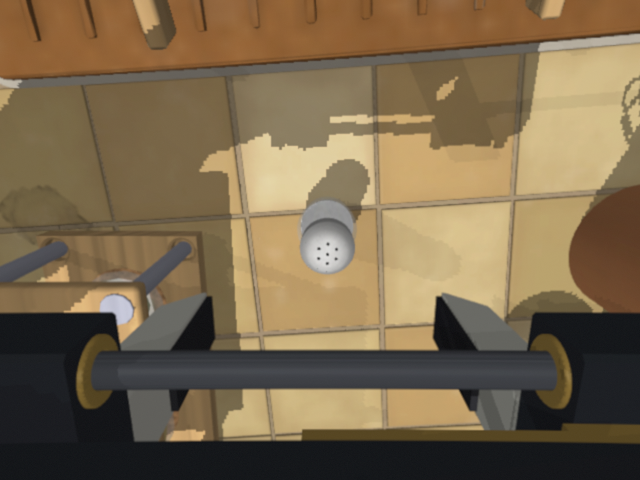

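The wrist view shows the salt shaker at (328,240). The tier's corner lies at lower left, close to where the hand would come down. I'll check whether there is free space for closing along y instead.

```bash
python3 - <<'E'
from m import *
c=cap('wrist');P=cloud(c).reshape(-1,3)
c2=dict(np.load('pics/top0.npz'));P2=cloud(c2).reshape(-1,3)
c3=dict(np.load('pics/scene0.npz'));P3=cloud(c3).reshape(-1,3)
for Q in (P,P2,P3):
    for z0 in (.03,.08):
        q=Q[(Q[:,0]>.57)&(Q[:,0]<.72)&(Q[:,1]>.28)&(Q[:,1]<.42)&(Q[:,2]>z0)&(Q[:,2]<.25)]
        print(z0,len(q),q.min(0).round(3) if len(q) else '')
E
```

```text
0.03 2579 [0.57  0.28  0.237]
0.08 2579 [0.57  0.28  0.237]
0.03 694 [0.57  0.398 0.031]
0.08 315 [0.57  0.414 0.184]
0.03 636 [0.571 0.399 0.035]
0.08 328 [0.571 0.415 0.191]
```

{"method": "carry_out", "body": {"targets": "91 1 1 0 0.14;91 1 1 0 0.14;91 0 0 0 0.14;91 0 0 0 0.14;91 0 0 0 0.14;91 0 0 0 0.14;91 0 0 0 0.14;91 0 0 0 0.14"}}

```text
clock: 21.2
tool_pos: [0.6416, 0.245, 0.3477]
tcp_rot: [0.0, 0.254, 0.967, -0.0]
wrist_force: [-0.8, 0.6, -0.3]
gripper_width: 0.996
gripper_force: 0.0
```

{"method": "carry_out", "body": {"targets": "91 0 0 0 0.14;91 0 0 0 0.14;91 0 0 0 0.14;91 0 0 0 0;91 0 0 -20 0;91 0 0 0 0"}}

```text
clock: 21.8
tool_pos: [0.6412, 0.2448, 0.3253]
tcp_rot: [-0.001, 0.051, 0.999, -0.001]
wrist_force: [-0.4, 0.7, -0.5]
gripper_width: 0.989
gripper_force: 0.0
```

{"method": "carry_out", "body": {"targets": "91 0 0 -40 0;91 0 0 -40 0;91 0 0 -25 0;91 0 0 -11 0;30 0 0 0 0;30 0 0 0 0;30 0 0 0 0;30 0 0 0 0"}}

```text
clock: 22.6
tool_pos: [0.6422, 0.2464, 0.2129]
tcp_rot: [0.001, 0.05, 0.999, 0.001]
wrist_force: [-0.3, 0.1, 0.2]
gripper_width: 0.692
gripper_force: 0.0
```

{"method": "carry_out", "body": {"targets": "30 0 0 0 0;30 0 0 0 0;30 0 0 0 0;30 0 0 0 0;30 0 0 0 0"}}

```text
clock: 23.1
tool_pos: [0.6418, 0.2458, 0.2114]
tcp_rot: [0.0, 0.05, 0.999, -0.0]
wrist_force: [-0.9, -2.3, 3.2]
gripper_width: 0.429
gripper_force: 29.9
```

{"method": "carry_out", "body": {"targets": "30 0 0 10 0;30 0 0 40 0;30 0 0 45 0;30 0 0 45 0;30 -10 -3 0 -0.14;30 -15 -5 0 -0.14;30 -15 -5 0 -0.14;30 -15 -5 0 -0.14"}}

```text
clock: 23.9
tool_pos: [0.5859, 0.2281, 0.3518]
tcp_rot: [-0.0, 0.326, 0.945, 0.0]
wrist_force: [-0.1, 0.2, -0.8]
gripper_width: 0.43
gripper_force: 29.6
```

{"method": "carry_out", "body": {"targets": "30 -15 -5 0 -0.14;30 -15 -5 0 -0.14;30 -15 -5 0 -0.14;30 -15 -5 0 -0.14;30 -15 -5 0 -0.14;30 -15 -5 0 -0.14;30 -15 -5 0 -0.14;30 -5 -3 0 0"}}

```text
clock: 24.7
tool_pos: [0.4753, 0.1903, 0.3518]
tcp_rot: [0.0, 0.731, 0.682, -0.0]
wrist_force: [0.5, -0.0, -1.4]
gripper_width: 0.43
gripper_force: 29.6
```

{"method": "carry_out", "body": {"targets": "30 0 0 0 0;30 0 0 0 0"}}

```text
clock: 24.9
tool_pos: [0.4773, 0.1903, 0.3516]
tcp_rot: [0.0, 0.73, 0.684, 0.0]
wrist_force: [0.3, 0.0, -1.5]
gripper_width: 0.433
gripper_force: 29.6
```

```bash
python3 - <<'E'
from m import *
o=get_obs();print({k:np.round(o[k],4) for k in ['tool_pos','tcp_rot','gripper_width','wrist_force']})
cap('scene','s9')
E
```

```text
{'tool_pos': array([0.4773, 0.1903, 0.3516]), 'tcp_rot': array([1.000e-04, 7.297e-01, 6.838e-01, 5.000e-04]), 'gripper_width': np.float64(0.4326), 'wrist_force': array([ 0.3439,  0.0388, -1.4801])}
```

View pics/s9.png

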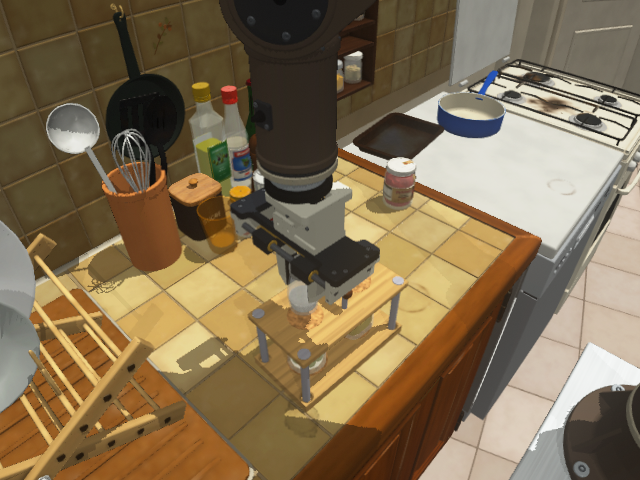

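The shaker is held upright above the tier's left pad, near (303,300). Lowering it.

{"method": "carry_out", "body": {"targets": "30 0 0 -10 0;30 0 0 -5 0;30 0 0 -3 0;30 0 0 -1 0;30 0 0 0 0;30 0 0 0 0"}}

```text
clock: 25.55
tool_pos: [0.4768, 0.1901, 0.3323]
tcp_rot: [0.0, 0.731, 0.683, 0.0]
wrist_force: [0.3, -0.2, -0.4]
gripper_width: 0.43
gripper_force: 29.6
```

{"method": "carry_out", "body": {"targets": "30 0 0 -0.5 0;91 0 0 0 0;91 0 0 0 0;91 0 0 0 0;91 0 0 0 0;91 0 0 0 0;91 0 0 10 0;91 0 0 35 0"}}

```text
clock: 26.35
tool_pos: [0.4759, 0.1894, 0.3752]
tcp_rot: [-0.001, 0.731, 0.683, -0.003]
wrist_force: [1.1, 0.1, 0.1]
gripper_width: 0.97
gripper_force: 0.0
```

{"method": "carry_out", "body": {"targets": "91 0 0 40 0;91 0 0 30 0;91 15 -35 0 0.04;91 20 -35 0 0.04;91 25 -35 -10 0.04;91 30 -35 -25 0.04;91 33 -35 -30 0.04;91 33 -34 -30 0.04"}}

```text
clock: 27.15
tool_pos: [0.6249, -0.0111, 0.3599]
tcp_rot: [0.001, 0.643, 0.766, 0.001]
wrist_force: [0.6, 0.4, 1.0]
gripper_width: 0.99
gripper_force: 0.0
```

{"method": "carry_out", "body": {"targets": "91 0 0 0 0.03;91 0 0 0 0;91 0 0 0 0"}}

```text
clock: 27.45
tool_pos: [0.6237, -0.0084, 0.3607]
tcp_rot: [0.0, 0.632, 0.775, 0.001]
wrist_force: [-1.2, 0.2, 0.3]
gripper_width: 0.991
gripper_force: 0.0
```

```bash
python3 - <<'E'
from m import *
o=get_obs();print({k:np.round(o[k],4) for k in ['tool_pos','tcp_rot','gripper_width','wrist_force']})
c=cap('wrist','w10');P=cloud(c)
m=(P[...,2]>.088)&(P[...,2]<.112)&(abs(P[...,0]-.633)<.05)&(abs(P[...,1]+.02)<.05)
Q=P[m]*1000;print(len(Q),cv2.minEnclosingCircle(Q[:,:2].astype(np.float32)),Q.min(0),Q.max(0))
c=cap('top','t10');P=cloud(c)
r,Q=lid(P,(205,312),.206,.012,.012);print('salt',r.round(1))
m=(P[...,2]>.19)&(P[...,2]<.215)&(abs(P[...,0]-.477)<.05)&(abs(P[...,1]-.19)<.04);Q=P[m]*1000;print(cv2.minEnclosingCircle(Q[:,:2].astype(np.float32)))
E
```

```text
{'tool_pos': array([ 0.6237, -0.0084,  0.3607]), 'tcp_rot': array([0.000e+00, 6.321e-01, 7.749e-01, 7.000e-04]), 'gripper_width': np.float64(0.9907), 'wrist_force': array([-1.1585,  0.1888,  0.2869])}
3382 ((634.7614135742188, -20.295574188232422), 20.273536682128906) [614.83311078 -40.56729621  88.00143578] [ 6.54822573e+02 -2.50785674e-01  1.03538069e+02]
salt [477.4 191.2  17.2 203.1 476.3 189.6 329.  197.4 312.6]
((477.16168212890625, 191.2022247314453), 17.310556411743164)
```

View pics/t10.png

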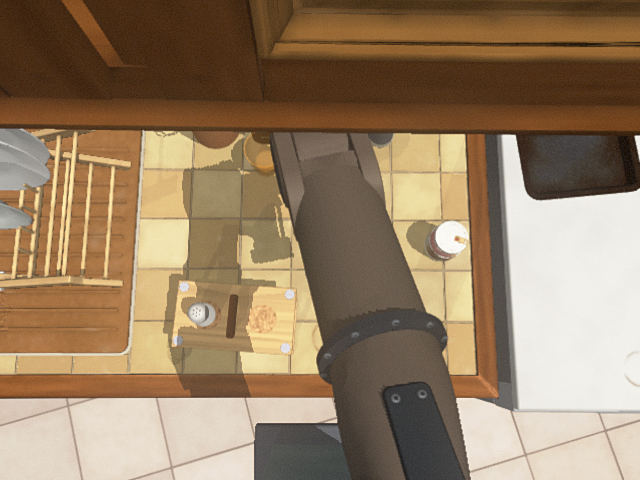

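The top view shows the salt upright at (202,314) on the left upper pad, and the red-jar side pad at (263,319) free. Next is the spice pot.

{"method": "carry_out", "body": {"targets": "91 10 -11 -10 0;91 0 0 -40 0;91 0 0 -20 0;91 0 0 0 0"}}

```text
clock: 27.95
tool_pos: [0.633, -0.0212, 0.2865]
tcp_rot: [-0.002, 0.632, 0.775, -0.002]
wrist_force: [-0.1, -0.6, -0.3]
gripper_width: 0.992
gripper_force: 0.0
```

{"method": "carry_out", "body": {"targets": "91 1 1 -30 0;91 0 0 -25 0;91 0 0 -9 0;25 0 0 0 0;25 0 0 0 0;25 0 0 0 0;25 0 0 0 0;25 0 0 0 0"}}

```text
clock: 28.75
tool_pos: [0.6351, -0.0195, 0.2265]
tcp_rot: [0.0, 0.632, 0.775, 0.0]
wrist_force: [-0.6, -0.0, -0.5]
gripper_width: 0.604
gripper_force: 0.0
```

{"method": "carry_out", "body": {"targets": "25 0 0 0 0;25 0 0 0 0;25 0 0 0 0;25 0 0 0 0;25 0 0 0 0"}}

```text
clock: 29.25
tool_pos: [0.6349, -0.0195, 0.2258]
tcp_rot: [0.0, 0.632, 0.775, 0.0]
wrist_force: [-1.0, -0.3, 2.7]
gripper_width: 0.432
gripper_force: 30.0
```

{"method": "carry_out", "body": {"targets": "25 0 0 10 0;25 0 0 40 0;25 0 0 45 0;25 0 0 30 0;25 -10 5 10 -0.03;25 -22 15 5 -0.04;25 -28 19 0 -0.04;25 -28 19 0 -0.04"}}

```text
clock: 30.05
tool_pos: [0.5458, 0.039, 0.3663]
tcp_rot: [0.0, 0.689, 0.724, 0.0]
wrist_force: [0.3, 0.8, -1.9]
gripper_width: 0.439
gripper_force: 30.0
```

{"method": "carry_out", "body": {"targets": "25 -28 19 0 -0.04;25 -28 19 0 -0.04;25 -20 14 0 -0.04;25 0 0 0 0;25 0 0 0 0;25 0 0 0 0"}}

```text
clock: 30.65
tool_pos: [0.4716, 0.09, 0.366]
tcp_rot: [0.0, 0.731, 0.682, 0.0]
wrist_force: [-0.0, 0.2, 0.1]
gripper_width: 0.433
gripper_force: 30.0
```

{"method": "carry_out", "body": {"targets": "25 -1 0.5 -10 0;25 0 0 -5 0;25 0 0 -3 0;25 0 0 -1.5 0;25 0 0 0 0;25 0 0 0 0"}}

```text
clock: 31.25
tool_pos: [0.47, 0.091, 0.3462]
tcp_rot: [0.0, 0.731, 0.683, 0.0]
wrist_force: [0.7, -0.3, -1.6]
gripper_width: 0.431
gripper_force: 30.0
```

{"method": "carry_out", "body": {"targets": "25 0 0 -0.8 0;25 0 0 0 0;91 0 0 0 0;91 0 0 0 0;91 0 0 0 0;91 0 0 0 0;91 0 0 0 0;91 0 0 10 0"}}

```text
clock: 32.05
tool_pos: [0.4695, 0.0908, 0.3548]
tcp_rot: [-0.001, 0.731, 0.683, -0.001]
wrist_force: [0.4, -0.3, -0.8]
gripper_width: 0.908
gripper_force: 0.0
```

{"method": "carry_out", "body": {"targets": "91 0 0 35 0;91 0 0 45 0;91 0 0 35 0;91 0 -40 0 0;91 0 -45 0 0;91 0 -45 0 0;91 0 -45 0 0;91 0 -45 0 0"}}

```text
clock: 32.85
tool_pos: [0.4694, -0.1307, 0.4714]
tcp_rot: [0.0, 0.731, 0.683, 0.0]
wrist_force: [0.6, 0.2, -0.5]
gripper_width: 0.988
gripper_force: 0.0
```

{"method": "carry_out", "body": {"targets": "91 0 -45 0 0;91 0 0 0 0;91 0 0 0 0;91 0 0 0 0;91 0 0 0 0"}}

```text
clock: 33.35
tool_pos: [0.4701, -0.1725, 0.4707]
tcp_rot: [-0.0, 0.73, 0.684, 0.0]
wrist_force: [0.0, 0.7, 0.8]
gripper_width: 0.996
gripper_force: 0.0
```

```bash
python3 - <<'E'
from m import *
c=cap('top','t11');P=cloud(c)
r,Q=lid(P,(200,312),.206);print('salt',r.round(1))
r,Q=lid(P,(262,315),.22);print('spice',r.round(1))
for n,s,h in [('jam',(449,235),.099),('tin',(333,152),.11)]:
    r,Q=lid(P,s,h); print(n,r.round(1))
Q=P[(abs(P[...,2]-.118)<.006)&(P[...,0]<.56)&(P[...,0]>.39)&(P[...,1]<.27)&(P[...,1]>.01)]*1000
print('tier',Q[:,2].mean(),cv2.minAreaRect(Q[:,:2].astype(np.float32)))
cap('scene','s11')
E
```

```text
salt [477.4 191.1  17.2 202.9 476.2 189.4 329.  197.5 312.6]
spice [469.9  91.   20.1 219.2 469.1  90.5 474.  256.5 316.6]
jam [ 633.5 -261.9   30.5   95.5  638.5 -261.   463.   448.6  231.5]
tin [ 795.8  -39.8   38.9  104.6  795.2  -39.5 1154.   332.7  150.5]
tier 117.68420045290895 ((473.974365234375, 140.3721923828125), (216.1473846435547, 119.86054992675781), 86.04401397705078)
```

View pics/s11.png

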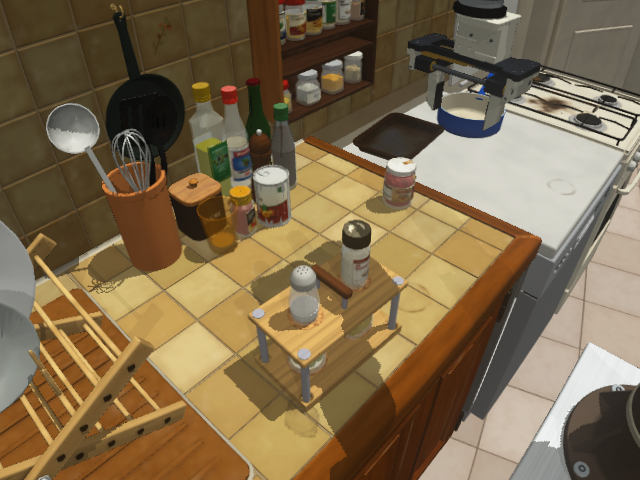

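The scene shows the stand finished: salt at (303,295), spice pot at (355,255), tier seated. The jam jar (399,182), tin and glass have not moved, and the jam's odd reading comes from the arm partly hiding it.

```bash
python3 -c "
from cell import workorder
print(workorder.sign_off())"
```

```text
the job is handed in; nothing more can be done
None
```

The stand is built as asked and handed in after about 33 s of robot time: both jars are on their pads, the tier is down in all four sockets, the salt and spice pot are within about 1 mm of their pad centres by the top camera, and the jam jar, tin and glass are where they stood.

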